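# Close and tuck the lid keeper's flap

### The job

Close the small wooden box that keeps jar lids: with a fingertip, fold its open tin flap over until it lies flat on the box, then push the flap along until its free edge is tucked fully home beneath the tin lip on the opposite wall. Push and press only, without taking the flap between the fingers or lifting anything; the jar lid and the cork stay in the box, and the cup, the biscuit cutter and the spice tin round about are left alone.

Things in the scene. Friction and masses are not known exactly. Their poses are not given: they have to be found in the camera images.
- keeper: Low open wooden box, fixed to the table, 110 mm wide (its x) and 140 mm long (its y), side walls 40 mm high; origin at the centre of its underside, z up. The flap is hinged at its -y end; the retaining lip is on its +y end. Outside the walls stand only the two hinge lugs near the -y end (z 34 to 50 mm, reaching 58 mm either side of the middle) and the lip's folded strip, 2 mm thick. Open space outside the -y end for a finger behind the open flap.
- keeper_lip (a point): Middle of the inner edge of the retaining lip, at keeper (0, 50, 49) mm; axes as the keeper's. The lip is a rigid tin strip 4 mm thick across the full width, with its underside 47 mm and its top 51 mm above the table; it overhangs the box from y = 50 mm to the +y wall (inner face y = 64 mm). The closed flap passes beneath it with 2 mm to spare.
- flap_hinge (a point): Middle of the flap's hinge axis, which runs along the keeper's x at keeper y = -60 mm plus the tuck value, 43.5 mm above the table. Moves along the keeper's y with the tuck joint. Its axes turn with the flap: y runs from hinge to free edge, z is the normal of the flap's outer face (up when closed).
- flap_edge (a point): Middle of the flap's free edge, 105 mm from the hinge axis, at half the thickness of the plate; axes as for flap_hinge. The flap is a rigid tin plate 96 mm wide and 3 mm thick.
- thumb_step (a point): Middle of the top of the thumb step on the flap's outer face, 50 mm from the hinge axis. The step is 80 mm wide, a fixed ridge 8.5 mm higher than the plate, with an upright face towards the hinge (at 50 mm from the axis) and a slope down towards the free edge, ending about 75 mm from the axis. Pushing a fingertip against the upright face slides the closed flap towards the lip.
- flap (a joint): Angle of the flap in rad: 0 lies flat on the box, 1.57 stands upright, larger leans back outside the box (stop at 2.1). It has a stiff hinge (0.04 N m of friction and some damping: swing it at a moderate pace) and stays where it is left; it must be pressed all the way down.
- tuck (a joint): How far the flap's hinge pin has slid along its slots towards the lip, in m: 0 to 0.018 (stop). It has about 4 N of friction and stays where it is left. Up to 0.005 the closed flap's edge is short of the lip; at 0.018 it is 13 mm beneath it, fully home. If it has slid farther than that while still open, the flap lands on the lip, and pressing it down only forces it back off.
- jar_lid_center (a point): Centre of a round zinc jar lid, 63 mm across and 15 mm high, lying loose in the box (box floor 5 mm above the table). Stays there.
- cork_center (a point): Centre of a cork, 31 mm across and 28 mm high, standing loose in the box. Stays there.
- tin_cup: Loose tin cup with a strap handle, 68x88x62 mm, origin at its underside. Bystander.
- biscuit_cutter: Loose tin biscuit cutter with a bow, 56x57x50 mm, origin at its underside. Bystander.
- tin_spice: Loose round spice tin, 49 mm across, 72 mm high, origin at its underside. Bystander.
Not all that is in view belongs to the job. There is more than one size of the keeper; the job needs the larger. Several things look just like the part that bears jar_lid_center: the one meant starts farthest to the robot's right.

How it is judged:
On the way:
1. the flap lies flat on the box, not yet tucked home (value of joint flap below 0.05 rad and value of joint tuck below 0.01 m), for 0.05 s.
At the end, for the whole second after the job is handed in: The flap lies flat on the box (within 0.03 rad) and is slid at least 14.5 mm of its 18 mm travel, its edge beneath the lip; the jar lid and the cork are in the box (value of joint flap below 0.03 rad and value of joint tuck above 0.0145 m and x of jar_lid_center in the frame of keeper between -0.055 and 0.055 m and y of jar_lid_center in the frame of keeper between -0.07 and 0.07 m and height (world z) of each of jar_lid_center, cork_center below 0.045 m and x of cork_center in the frame of keeper between -0.055 and 0.055 m and y of cork_center in the frame of keeper between -0.07 and 0.07 m); the robot touches nothing.
It fails at once if the flap is taken between the fingers (x of the grasp point in the frame of flap_edge between -0.048 and 0.048 m and y of the grasp point in the frame of flap_edge between -0.105 and 0 m and z of the grasp point in the frame of flap_edge between -0.005 and 0.005 m and contact force between the fingers and flap above 0.3 N).
It fails at once if the jar lid or the cork is lifted out of the box (height (world z) of any of jar_lid_center, cork_center above 0.045 m).
It fails at once if the tin cup is lifted, pushed away or knocked over (distance of tin_cup from where it was at the start of the episode above 0.025 m or angle between tin_cup's own z axis and vertical above 0.5 rad).
It fails at once if the biscuit cutter is lifted, pushed away or knocked over (distance of biscuit_cutter from where it was at the start of the episode above 0.025 m or angle between biscuit_cutter's own z axis and vertical above 0.5 rad).
It fails at once if the spice tin is lifted, pushed away or knocked over (distance of tin_spice from where it was at the start of the episode above 0.025 m or angle between tin_spice's own z axis and vertical above 0.5 rad).
It also fails if it takes over 48 s, if anything falls off the work surface, if the arm or the gripper's body presses on something with over 40 N, if the wrist force passes 120 N, or if a joint passes its speed limit or range.

### The arm

A 6-joint arm with a two-finger parallel gripper is mounted at the origin on a cart in front of the work surface, level with it; the furniture and walls round the work are solid. World frame = base frame: x ahead of the robot, y to its left, z up, the work surface at z = 0. Lengths are in m, angles in rad, forces in N, time in s.
With the tool pointing down it reaches from about 0.425 to 0.95 m from the base axis. Payload 14.7 kg.
Tool frame: the origin (TCP) lies between the finger pads; the fingertips stand 19 mm ahead of it and the grasp point (between the pads) is the TCP (env.tips_ahead is the distance from the TCP to the fingertips, in m); z points along the fingers, y is the line along which they close (so a half turn about z gives the same grasp; the last joint's range is limited). The gripper opens to 85 mm and grips with 20 to 120 N. Pads are 22 mm wide; open, the fingers measure 114 mm over their backs; the gripper's body (76 mm by 85 mm) begins 54 mm behind the grasp point. The pads swing forward as they close: fully open they stand 13 mm farther back than shut.
Start: joints at [-1.353, 0.48, 1.596, -0, 1.065, -0.047], TCP at [0.17, -0.627, 0.25] pointing down, gripper open.
Joint ranges: [-2.75, 2.75], [-0.82, 2.05], [0.23, 2.67], [-1.56, 4.7], [0.09, 2.69], [-2.92, 2.92]. Speed limits (rad/s): [1.89, 1.89, 2.39, 3.01, 3.01, 3.01].

### API

Orientations are given as a 3x3 rotation matrix whose columns are the frame's x, y, z axes.
In Python, from plant import env gives the robot as it stands.
- The arm moves only by the tool step_arm, never from a script. Its argument "steps" is text: rows parted by semicolons, each of 7 numbers parted by spaces: the shift along the world's x, y, z in cm, then the turn, a rotation vector about the world's x, y, z in rad, then the closure, from 0 (fully open) to 1 (shut). A call has 1 to 10 rows; each row shifts and turns the commanded pose from where the row before left it; what a row does not reach is not made up. A row lasts 1/8 s, in which the tool goes at most 62.5 mm and 10.7 degrees, less where a joint would pass 70% of its speed; a pose out of reach is approached as far as the arm can. A call with a gripper value outside its range is refused whole. The fingers move at their own pace and stop on an object; the grip force is fixed at half the most. Time passes only in rows, so rows that do not move let the fingers close. It gives the time, the measured TCP pose, the force, the opening and the grip force at its end, in the units of the state.
- env.read_state(): the state, without advancing time (a new reading comes with each control period).
- env.get_image(name): name is "scene" or "side" or "wrist"; returns the picture (480x640x3 uint8, red, green, blue); there is no depth.
- env.camera_info(name): a dict with "fx", "fy", "cx", "cy" (pixels), "world_to_cam" (4x4, takes a point from world to camera coordinates). Camera axes: x right, y up, looking along -z (the intrinsics and any distortion apply to the point x, -y, -z); pixel columns grow to the right and rows downward; lengths in m; the calibration is good to about 2 mm. A picture is of the moment at which its call begins: read the wrist's pose just before it. camera_info takes no time and is no camera call; for the wrist camera it gives the pose at the moment of the call.
- env.finish_job(): hands the job in; it is judged then, once.
The state is a dict: "time": time; "joint_positions": joint angles; "joint_vel": joint speeds; "joint_torque": joint torques, N m; "tcp_pos": TCP position; "ee_rot": TCP orientation; "force": force on the tool from outside, world axes, zero at the start; "moment": the same for the moment, N m; "gripper_width": opening from 0.0 (shut) to 1.0 (fully open); "grasp_force": force on a finger pad.
Only numpy, scipy, OpenCV 4.12 (cv2) and the standard library are available. Lean on these libraries where they do the work, as an engineer would, in place of code of your own. Each camera call takes 0.05 s, during which the arm holds its last target. There are 200 camera calls.

## Working session

There is one attempt and no reset: what is moved stays moved. The work goes in short steps, Python scripts to look and compute and a tool call to move; the robot and the scene stay as the last step left them, time stands still between calls to the robot, and variables do not carry over. Pictures are saved under pics/ and viewed, at most 10 in all, crops included, and the job is handed in when it is done.

Besides the shell and the picture viewer there is one more tool, called after "Call:" by a JSON object that holds its "fn" and its "kwargs". step_arm: Moves the arm, as the interface text tells. Its arguments: {"type":"object","properties":{"steps":{"type":"string"}},"required":["steps"]}

```bash
mkdir -p pics; cat > h.py <<'E'
import numpy as np, cv2
from plant import env
def save(n,f):
    im=env.get_image(n); cv2.imwrite('pics/'+f,im[:,:,::-1]); return im
def ray(n,u,v,ci=None):
    c=ci or env.camera_info(n); M=np.array(c["world_to_cam"]); R=M[:3,:3];t=M[:3,3]
    d=np.array([(u-c["cx"])/c["fx"],-(v-c["cy"])/c["fy"],-1.])
    return -R.T@t, R.T@d
def onz(n,u,v,z,ci=None):
    o,d=ray(n,u,v,ci); return o+d*(z-o[2])/d[2]
def proj(n,p,ci=None):
    c=ci or env.camera_info(n); q=np.array(c["world_to_cam"])@np.append(p,1)
    return c["cx"]+c["fx"]*q[0]/-q[2], c["cy"]-c["fy"]*q[1]/-q[2]
E
python3 - <<'E'
from h import *
save('scene','s1.png');save('side','d1.png')
for n in('scene','side','wrist'):
    c=env.camera_info(n);print(n,[k for k in c],ray(n,320,240))
s=env.read_state();print(s['time'],s['tcp_pos'],s['ee_rot'],s['force'])
E
```

```text
scene ['fx', 'fy', 'cx', 'cy', 'world_to_cam'] (array([-0.34914376, -0.96622454,  0.65290063]), array([ 0.65978162,  0.61034834, -0.43859653]))
side ['fx', 'fy', 'cx', 'cy', 'world_to_cam'] (array([ 0.31289379, -1.18009359,  0.79005588]), array([ 0.16705972,  0.79464051, -0.58369607]))
wrist ['fx', 'fy', 'cx', 'cy', 'world_to_cam'] (array([ 0.23476677, -0.60806464,  0.37323271]), array([-0.25506116, -0.06489051, -0.96475023]))
0.1 [ 0.17008273 -0.62700285  0.24973463] [[ 9.65135234e-01  2.61751653e-01 -2.30108055e-04]
 [ 2.61751748e-01 -9.65134656e-01  1.05750374e-03]
 [ 5.47180929e-05 -1.08086530e-03 -9.99999414e-01]] [-0.43942289  0.57341397  0.8087508 ]
```

View pics/s1.png

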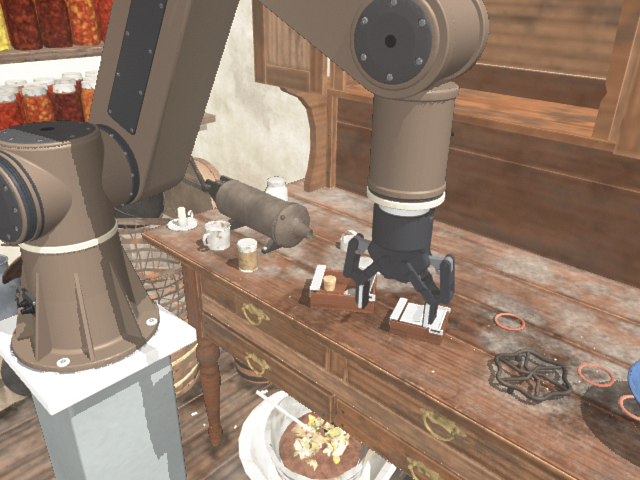

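View pics/d1.png

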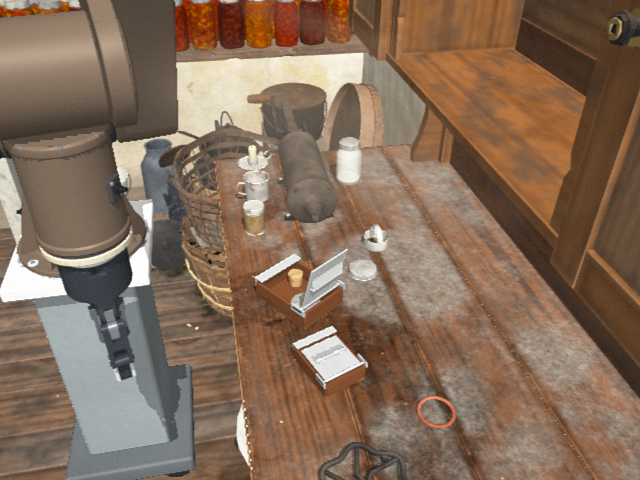

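The side view shows the larger box, open, at about (300,288) with a cork at (295,277) and a jar lid inside. The flap stands near (325,280). The smaller box, shut, is at (330,358). Another lid lies on the table at (362,270), the cup is at (256,186), the spice tin at (254,217) and the cutter at (375,238). I'll enlarge the box.

```bash
python3 - <<'E'
from h import *
im=cv2.imread('pics/d1.png')[215:365,230:430]
cv2.imwrite('pics/d1c.png',cv2.resize(im,(800,600),interpolation=cv2.INTER_CUBIC))
for p in[(254,285),(307,328),(344,300),(296,256)]:print(p,onz('side',*p,.04))
E
```

```text
(254, 285) [ 0.36696431 -0.28524147  0.04      ]
(307, 328) [ 0.44889271 -0.42531495  0.04      ]
(344, 300) [ 0.53343668 -0.36357246  0.04      ]
(296, 256) [ 0.4654132  -0.20674233  0.04      ]
```

View pics/d1c.png

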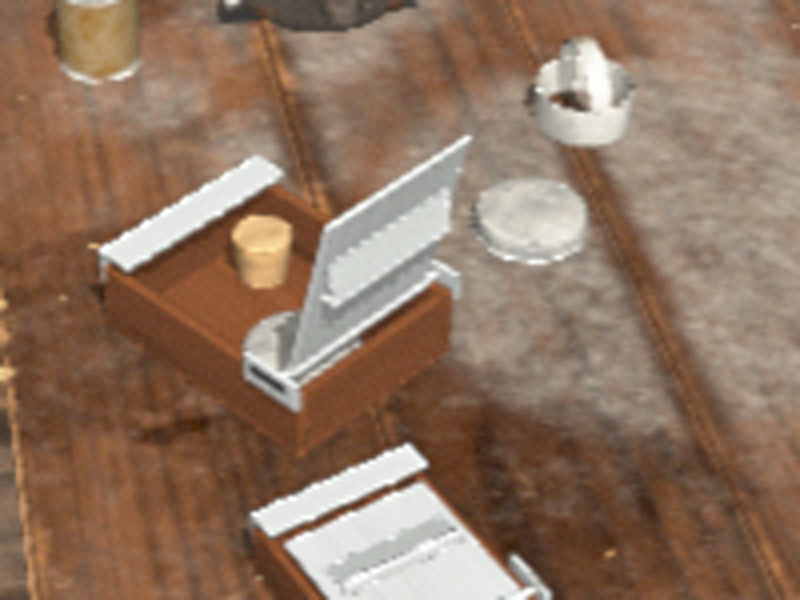

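The open box in the crop is the larger of the two: its lip runs (102,252)-(285,175) and its flap stands upright from the hinge at (290,375)-(445,280), with the step facing us. Two lids fit the description: one inside the box (crop 280,340) and one on the table (crop 530,220). The in-box lid has the smaller y, so it is farther right and is the one meant.

```bash
python3 - <<'E'
from h import *
f=lambda c:(230+c[0]/4,215+c[1]/4)
g=lambda c,z:onz('side',*f(c),z)
for n,c,z in[('BR',(302,453),0),('BL-right',(451,348),0),('lipA',(102,252),.051),('lipB',(258,157),.051),('lipC',(285,175),.051),('lipD',(130,270),.051)]:print(n,g(c,z).round(4))
lo=g((102,252),.051);lb=g((258,157),.051);print(np.linalg.norm(lb-lo))
a=g((302,453),0);b=g((451,348),0);print(np.linalg.norm(a-b))
far=(lo+lb)/2; near=(a+b)/2; print('len',np.linalg.norm((far-near)[:2]))
ey=far-near; ey[2]=0
ex=(lb-lo)+(b-a);ex[2]=0; ex/=np.linalg.norm(ex)
ey/=np.linalg.norm(ey);print('ex',ex,'ey',ey,ex@ey)
ey2=np.array([-ex[1],ex[0],0]);ey3=ey+ey2;ey3/=np.linalg.norm(ey3);print('yaw',np.degrees(np.arctan2(ey3[1],ey3[0]))-90)
c=(far+near)/2;c[2]=0;print('centre',c)
ex3=np.array([ey3[1],-ey3[0],0])
# flap edge: find on plane x_k=+-48
for c_,xk in[((327,228),-.048),((470,138),.048)]:
    o,d=ray('side',*f(c_)); s=(xk-(o-c)@ex3)/(d@ex3); p=o+s*d; print('edge k',(p-c)@ey3,p[2])
for n,c_,z in[('cork',(262,228),.033),('lid',(280,340),.02),('tablelid',(530,215),.015),('cutter',(583,110),.025)]:
    p=g(c_,z);print(n,p.round(3),'k',((p-c)@ex3).round(3),((p-c)@ey3).round(3))
E
```

```text
BR [ 0.4532 -0.3852  0.    ]
BL-right [ 0.5413 -0.3255  0.    ]
lipA [ 0.3715 -0.2773  0.051 ]
lipB [ 0.4611 -0.2144  0.051 ]
lipC [ 0.4724 -0.2325  0.051 ]
lipD [ 0.3835 -0.2939  0.051 ]
0.10950170639771632
0.10641251543987053
len 0.13614847036736874
ex [0.82303682 0.56798802 0.        ] ey [-0.5945777   0.80403816  0.        ] -0.0326752940418398
yaw 35.54628826611879
centre [ 0.4567513  -0.30059192  0.        ]
edge k -0.07952295384965057 0.14393454611966428
edge k -0.08083180208208422 0.14267451098180428
cork [ 0.457 -0.252  0.033] k 0.028 0.04
lid [ 0.453 -0.325  0.02 ] k -0.017 -0.018
tablelid [ 0.603 -0.246  0.015] k 0.151 -0.041
cutter [ 0.654 -0.172  0.025] k 0.235 -0.01
```

Box yaw is about 35.5° and its centre is (0.457,-0.300). The flap edge is at keeper y -80 mm, z 143 mm, so it leans at about 1.77 rad. Sizes check out (lip 109 mm, edge-to-hinge 102 mm). Now I'll shut the fingers, turn -70° and move above the open side behind the flap.

Call:
{"fn": "step_arm", "kwargs": {"steps": "3.5 2.3 0 0 0 -0.121 1;3.5 2.3 0 0 0 -0.121 1;3.5 2.3 0 0 0 -0.121 1;3.5 2.3 0 0 0 -0.121 1;3.5 2.3 0 0 0 -0.121 1;3.5 2.3 0 0 0 -0.121 1;3.5 2.3 0 0 0 -0.121 1;3.5 2.3 0 0 0 -0.121 1;3.5 2.3 0 0 0 -0.121 1;3.5 2.3 0 0 0 -0.121 1"}}

```text
time: 1.35
tcp_pos: [0.5211, -0.3963, 0.25]
ee_rot: [[0.582, -0.813, -0.0], [-0.813, -0.582, 0.0], [-0.001, 0.0, -1.0]]
force: [0.5, -1.4, -1.6]
gripper_width: -0.001
grasp_force: 0.0
```

Call:
{"fn": "step_arm", "kwargs": {"steps": "0.2 -0.2 -3 0 0 0 1;0.2 -0.1 -3 0 0 0 1;0 0 -3 0 0 0 1;0 0 -1.9 0 0 0 1;0 0 0 0 0 0 1"}}

```text
time: 1.98
tcp_pos: [0.5235, -0.3998, 0.14]
ee_rot: [[0.586, -0.811, -0.002], [-0.811, -0.586, 0.002], [-0.003, 0.001, -1.0]]
force: [0.6, -0.2, 1.0]
gripper_width: 0.002
grasp_force: 0.0
```

```bash
python3 - <<'E'
from h import *
im=save('side','d2.png')
cv2.imwrite('pics/d2c.png',cv2.resize(im[140:365,200:500,::-1],(800,600),interpolation=cv2.INTER_CUBIC))
s=env.read_state();print(s['tcp_pos'],s['force'],env.tips_ahead)
E
```

```text
[ 0.5240407  -0.40032886  0.14124021] [-0.29849783 -0.73543849  0.38386953] 0.019
```

View pics/d2c.png

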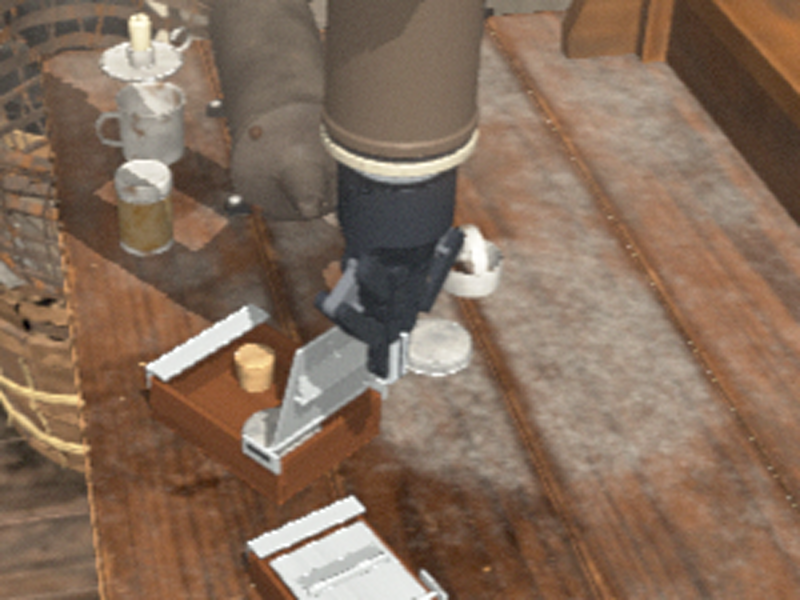

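The finger stands behind the flap, tip at crop (378,372), with clearance, and the linkages are above the flap edge. Now I'll work out the arc for the tip corner, contact radius 90→97 mm.

```bash
cat > arc.py <<'E'
from h import *
c=np.array([.457,-.300]);ey=np.array([-.581,.814]);ex=np.array([.814,.581])
def k(p): return np.array([(p[:2]-c)@ex,(p[:2]-c)@ey,p[2]])*1000
E
python3 - <<'E'
from arc import *
p=env.read_state()['tcp_pos'];print(k(p))
cur=np.array([.5241,-.4003,.1412])*100
th=np.linspace(1.85,0,27);r=np.linspace(90,97,27)
pts=[(-90+0,135)]
for t,q in zip(th,r):
    y=-60+q*np.cos(t)-1.5*np.sin(t);z=43.5+q*np.sin(t)+1.5*np.cos(t)
    if t>1.5: z=min(z,43.5+90*np.sin(1.5))
    pts.append((y,z))
x0=k(p)[0]
for y,z in pts:
    w=c+ex*x0/1000*0.5+ey*(y-11)/1000
    t=np.array([*w*100,(z+19)/10]); d=np.round(t-cur,1);cur=cur+d
    print(np.round((y,z)),*d)
E
```

```text
[  -3.71993853 -120.61834129  141.24020756]
[-90 135] -1.0 1.7 1.3
[-86. 130.] -0.2 0.3 -0.6
[-80. 132.] -0.4 0.5 0.2
[-74. 133.] -0.3 0.5 0.2
[-67. 133.] -0.4 0.5 0.0
[-61. 133.] -0.4 0.6 0.0
[-55. 135.] -0.4 0.5 0.1
[-48. 134.] -0.3 0.5 0.0
[-42. 134.] -0.4 0.5 -0.1
[-35. 132.] -0.4 0.6 -0.1
[-29. 130.] -0.4 0.5 -0.2
[-23. 128.] -0.3 0.5 -0.2
[-16. 126.] -0.4 0.5 -0.3
[-11. 123.] -0.3 0.5 -0.3
[ -5. 119.] -0.3 0.4 -0.3
[  0. 115.] -0.4 0.5 -0.4
[  6. 111.] -0.2 0.4 -0.4
[ 10. 106.] -0.3 0.4 -0.5
[ 15. 101.] -0.3 0.3 -0.5
[19. 96.] -0.2 0.4 -0.5
[23. 90.] -0.2 0.3 -0.6
[26. 84.] -0.2 0.3 -0.6
[29. 78.] -0.2 0.2 -0.6
[32. 72.] -0.2 0.2 -0.6
[34. 65.] -0.1 0.2 -0.7
[35. 59.] -0.1 0.1 -0.7
[36. 52.] -0.0 0.1 -0.6
[37. 45.] -0.1 0.0 -0.7
```

Call:
{"fn": "step_arm", "kwargs": {"steps": "-0.5 0.8 -0.6 0 0 0 1;-0.5 0.9 0.1 0 0 0 1;-0.4 0.6 0 0 0 0 1;-0.4 0.5 0.1 0 0 0 1;-0.3 0.5 0.2 0 0 0 1;-0.4 0.5 0.1 0 0 0 1;-0.4 0.6 0 0 0 0 1;-0.4 0.5 0.1 0 0 0 1;-0.3 0.5 0 0 0 0 1"}}

```text
time: 3.15
tcp_pos: [0.4878, -0.346, 0.1413]
ee_rot: [[0.586, -0.811, -0.0], [-0.811, -0.586, 0.0], [-0.0, 0.0, -1.0]]
force: [1.9, -1.0, -1.1]
gripper_width: 0.0
grasp_force: 0.5
```

```bash
python3 - <<'E'
from arc import *
im=save('side','d3.png')
cv2.imwrite('pics/d3c.png',cv2.resize(im[200:350,230:430,::-1],(800,600),interpolation=cv2.INTER_CUBIC))
s=env.read_state();print(k(s['tcp_pos']),s['tcp_pos'],s['force'])
E
```

```text
[ -1.63381145 -54.65064855 141.23300087] [ 0.48741733 -0.34542774  0.141233  ] [-0.21735521  0.41256859  0.55377334]
```

View pics/d3c.png

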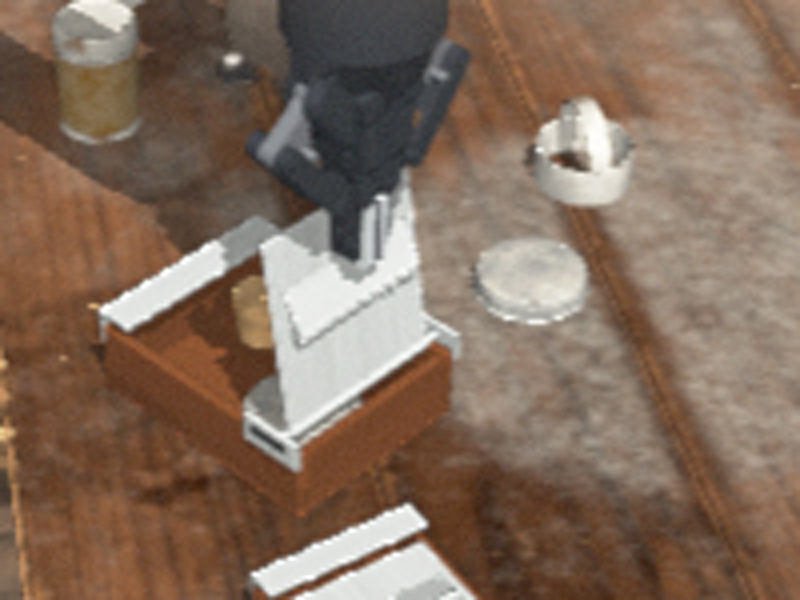

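The flap has swung past upright, with the tip at crop (360,260) just above the step. The tip is about 1 cm low on the flap, so I'll raise it and continue the arc.

Call:
{"fn": "step_arm", "kwargs": {"steps": "0 0 1.1 0 0 0 1;-0.5 0.7 -0.1 0 0 0 1;-0.4 0.5 -0.1 0 0 0 1;-0.3 0.5 -0.2 0 0 0 1;-0.4 0.5 -0.3 0 0 0 1;-0.3 0.5 -0.3 0 0 0 1;-0.3 0.4 -0.3 0 0 0 1;-0.4 0.5 -0.4 0 0 0 1;-0.2 0.4 -0.4 0 0 0 1;-0.3 0.4 -0.5 0 0 0 1"}}

```text
time: 4.45
tcp_pos: [0.457, -0.3021, 0.126]
ee_rot: [[0.586, -0.811, 0.0], [-0.811, -0.586, -0.0], [0.0, -0.0, -1.0]]
force: [0.1, 0.7, 1.0]
gripper_width: -0.004
grasp_force: 0.4
```

```bash
python3 - <<'E'
from arc import *
s=env.read_state();p=k(s['tcp_pos']);print(p,'corner',p[1]+11,p[2]-19,'r',np.hypot(p[1]+71,p[2]-62.5),s['force'])
E
```

```text
[ -1.19608296  -1.7269505  126.00244691] corner 9.273049502938536 107.00244690724196 r 93.9750826051441 [0.1137319  0.66341786 0.97583212]
```

Call:
{"fn": "step_arm", "kwargs": {"steps": "-0.3 0.4 -0.5 0 0 0 1;-0.2 0.4 -0.5 0 0 0 1;-0.2 0.3 -0.6 0 0 0 1;-0.2 0.3 -0.6 0 0 0 1;-0.2 0.2 -0.6 0 0 0 1;-0.2 0.2 -0.6 0 0 0 1;-0.1 0.2 -0.7 0 0 0 1;-0.1 0.1 -0.7 0 0 0 1;0 0.1 -0.6 0 0 0 1"}}

```text
time: 5.58
tcp_pos: [0.442, -0.2802, 0.0718]
ee_rot: [[0.586, -0.811, -0.0], [-0.811, -0.586, 0.0], [-0.0, 0.0, -1.0]]
force: [-0.1, -0.2, 0.8]
gripper_width: -0.003
grasp_force: 0.3
```

```bash
python3 - <<'E'
from arc import *
s=env.read_state();p=k(s['tcp_pos']);print(p,'corner',p[1]+11,p[2]-19,'r',np.hypot(p[1]+71,p[2]-62.5),s['force'])
E
```

```text
[-0.72079112 24.81372292 71.7618962 ] corner 35.81372291692877 52.761896196021226 r 96.26033565466034 [-0.06782772 -0.21006685  0.78408319]
```

Call:
{"fn": "step_arm", "kwargs": {"steps": "0 0 -0.4 0 0 0 1;0 0 -0.3 0 0 0 1;0 0 -0.1 0 0 0 1;0 0 0 0 0 0 1;0 0 0 0 0 0 1"}}

```text
time: 6.2
tcp_pos: [0.4421, -0.2803, 0.0645]
ee_rot: [[0.586, -0.811, -0.0], [-0.811, -0.586, 0.0], [-0.0, -0.0, -1.0]]
force: [-1.2, 2.1, 4.7]
gripper_width: 0.0
grasp_force: 2.7
```

Call:
{"fn": "step_arm", "kwargs": {"steps": "0 0 -0.1 0 0 0 1;0 0 -0.1 0 0 0 1;0 0 0 0 0 0 1"}}

```text
time: 6.58
tcp_pos: [0.4423, -0.2804, 0.0629]
ee_rot: [[0.586, -0.811, 0.001], [-0.811, -0.586, -0.0], [0.001, -0.0, -1.0]]
force: [-3.8, 2.6, 13.5]
gripper_width: -0.002
grasp_force: 7.6
```

```bash
python3 - <<'E'
from arc import *
im=save('side','d4.png')
cv2.imwrite('pics/d4c.png',cv2.resize(im[200:350,230:430,::-1],(800,600),interpolation=cv2.INTER_CUBIC))
s=env.read_state();print(k(s['tcp_pos']),s['tcp_pos'],s['force'])
E
```

```text
[-0.5978883  24.46318669 62.90775154] [ 0.44230251 -0.28043741  0.06290775] [-2.89456527  3.1632139  14.65471179]
```

View pics/d4c.png

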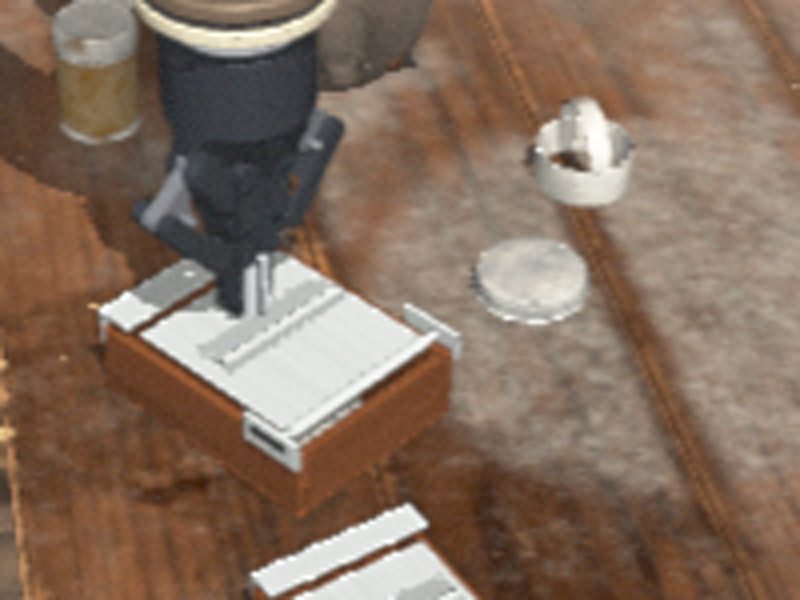

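The flap lies flat with a gap to the lip (crop 150,320) and the tip presses at (235,310) beyond the step. Next I'll lift off, move back behind the step's upright face, and lower.

Call:
{"fn": "step_arm", "kwargs": {"steps": "0 0 1.2 0 0 0 1;0 0 1.2 0 0 0 1;1 -1.4 0 0 0 0 1;1 -1.4 0 0 0 0 1;1.1 -1.5 0 0 0 0 1;0 0 0 0 0 0 1;0 0 -1 0 0 0 1;0 0 -0.8 0 0 0 1;0 0 -0.3 0 0 0 1;0 0 0 0 0 0 1"}}

```text
time: 7.88
tcp_pos: [0.4729, -0.323, 0.0649]
ee_rot: [[0.586, -0.811, -0.001], [-0.811, -0.586, 0.0], [-0.001, 0.0, -1.0]]
force: [-0.0, -0.4, 0.7]
gripper_width: -0.0
grasp_force: 0.0
```

```bash
python3 - <<'E'
from arc import *
im=save('side','d5.png')
cv2.imwrite('pics/d5c.png',cv2.resize(im[200:350,230:430,::-1],(800,600),interpolation=cv2.INTER_CUBIC))
s=env.read_state();print(k(s['tcp_pos']),s['tcp_pos'],s['force'])
E
```

```text
[ -0.40686018 -28.23199936  65.23517154] [ 0.47306908 -0.32321359  0.06523517] [-0.49522298  0.02107041 -0.01119892]
```

View pics/d5c.png

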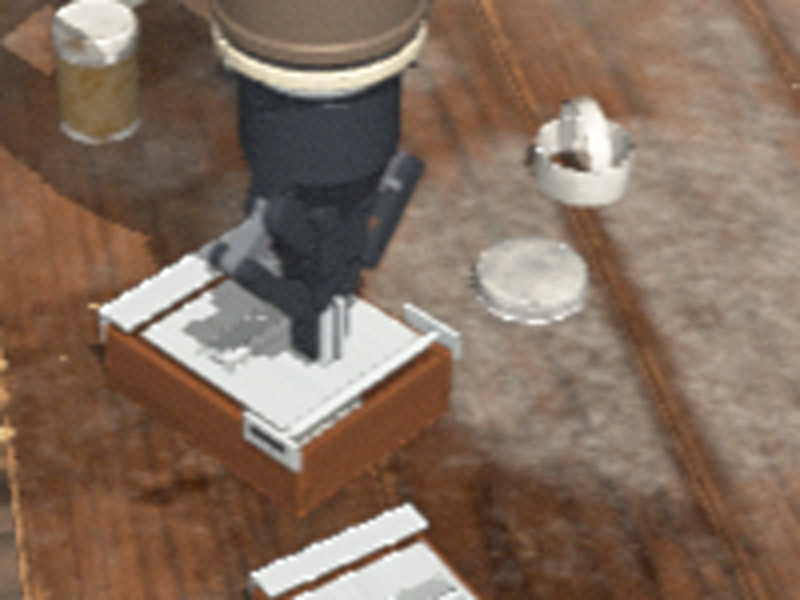

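The tip is down behind the step, at crop (310,355), touching nothing. Now I'll push towards the lip.

Call:
{"fn": "step_arm", "kwargs": {"steps": "-0.17 0.24 0 0 0 0 1;-0.17 0.24 0 0 0 0 1;-0.17 0.24 0 0 0 0 1;-0.17 0.24 0 0 0 0 1;-0.17 0.24 0 0 0 0 1;-0.17 0.24 0 0 0 0 1;0 0 0 0 0 0 1"}}

```text
time: 8.8
tcp_pos: [0.4629, -0.3088, 0.0654]
ee_rot: [[0.586, -0.811, 0.0], [-0.811, -0.586, -0.0], [0.0, -0.0, -1.0]]
force: [2.5, -0.6, -0.2]
gripper_width: 0.001
grasp_force: 1.1
```

```bash
python3 - <<'E'
from arc import *
s=env.read_state();print(k(s['tcp_pos']),s['force'],s['force'][:2]@ey)
E
```

```text
[ -0.31313189 -10.62628862  65.36904496] [ 2.46570365 -0.6459785  -0.18342616] -1.9584003184545766
```

Call:
{"fn": "step_arm", "kwargs": {"steps": "-0.12 0.16 0 0 0 0 1;-0.12 0.16 0 0 0 0 1;-0.12 0.16 0 0 0 0 1;-0.06 0.08 0 0 0 0 1;0 0 0 0 0 0 1"}}

```text
time: 9.43
tcp_pos: [0.4587, -0.3032, 0.0653]
ee_rot: [[0.586, -0.811, -0.0], [-0.811, -0.586, 0.0], [-0.0, -0.0, -1.0]]
force: [2.3, -0.7, -0.0]
gripper_width: 0.004
grasp_force: 1.5
```

```bash
python3 - <<'E'
from arc import *
s=env.read_state();print(k(s['tcp_pos']),s['force'],s['force'][:2]@ey)
E
```

```text
[-0.46990333 -3.58948687 65.31870852] [ 2.27237952 -0.71989426 -0.0188397 ] -1.906246427072745
```

Call:
{"fn": "step_arm", "kwargs": {"steps": "-0.06 0.08 0 0 0 0 1;-0.06 0.08 0 0 0 0 1;-0.06 0.08 0 0 0 0 1;0 0 0 0 0 0 1"}}

```text
time: 9.93
tcp_pos: [0.4577, -0.3017, 0.0655]
ee_rot: [[0.586, -0.811, 0.002], [-0.811, -0.586, -0.001], [0.002, -0.0, -1.0]]
force: [5.7, -6.4, -1.9]
gripper_width: -0.0
grasp_force: 4.3
```

```bash
python3 - <<'E'
from arc import *
s=env.read_state();print(k(s['tcp_pos']),s['force'],s['force'][:2]@ey)
E
```

```text
[-0.41832285 -1.74865495 65.49983456] [ 5.70892982 -6.35943237 -1.9134067 ] -8.49346616908967
```

Call:
{"fn": "step_arm", "kwargs": {"steps": "-0.12 0.16 0 0 0 0 1;0 0 0 0 0 0 1"}}

```text
time: 10.18
tcp_pos: [0.4577, -0.3013, 0.0659]
ee_rot: [[0.586, -0.811, 0.004], [-0.811, -0.586, -0.004], [0.005, -0.001, -1.0]]
force: [9.3, -14.8, -4.0]
gripper_width: 0.003
grasp_force: 8.2
```

```bash
python3 - <<'E'
from arc import *
s=env.read_state();print(k(s['tcp_pos']),s['force'],s['force'][:2]@ey)
E
```

```text
[-0.22169039 -1.49077152 65.88110517] [  9.3378291  -14.77363074  -3.99070733] -17.45101412827601
```

The stop is reached: force rises to 17 N with almost no motion. Now I'll back off, lift, and press once on top of the step so the flap lies quite flat.

Call:
{"fn": "step_arm", "kwargs": {"steps": "0.4 -0.5 0 0 0 0 1;0.1 -0.2 0 0 0 0 1;0 0 1 0 0 0 1;0 0 0.6 0 0 0 1;-0.5 0.7 0 0 0 0 1;-0.5 0.7 0 0 0 0 1;0 0 -0.5 0 0 0 1;0 0 -0.3 0 0 0 1;0 0 -0.1 0 0 0 1;0 0 0 0 0 0 1"}}

```text
time: 11.42
tcp_pos: [0.4507, -0.2923, 0.0722]
ee_rot: [[0.585, -0.811, -0.0], [-0.811, -0.585, 0.0], [-0.001, 0.0, -1.0]]
force: [-0.6, 2.9, 5.8]
gripper_width: 0.001
grasp_force: 2.2
```

```bash
python3 - <<'E'
from arc import *
s=env.read_state();print(k(s['tcp_pos']),s['force'])
E
```

```text
[-0.67432324  9.9771948  72.15698684] [-0.57839232  2.8829466   5.82678521]
```

Contact is at z 53.2 mm, which matches the height of the step top with the flap flat. I'll press slightly more, then retreat and look.

Call:
{"fn": "step_arm", "kwargs": {"steps": "0 0 -0.1 0 0 0 1;0 0 -0.1 0 0 0 1;0 0 0 0 0 0 1;0 0 1 0 0 0 1;0 0 3 0 0 0 1;0 0 4 0 0 0 1;2 -3 4 0 0 0 1;3 -4 3 0 0 0 1;3 -4 0 0 0 0 1;0 0 0 0 0 0 1"}}

```text
time: 12.68
tcp_pos: [0.5324, -0.405, 0.2205]
ee_rot: [[0.585, -0.811, 0.002], [-0.811, -0.585, -0.002], [0.002, -0.0, -1.0]]
force: [0.2, 0.8, -0.8]
gripper_width: 0.001
grasp_force: 0.0
```

```bash
python3 - <<'E'
from arc import *
im=save('side','d6.png')
cv2.imwrite('pics/d6c.png',cv2.resize(im[200:350,230:430,::-1],(800,600),interpolation=cv2.INTER_CUBIC))
s=env.read_state();print(s['tcp_pos'],s['force'])
E
```

```text
[ 0.53103014 -0.40323337  0.21988874] [ 1.96560544e-04  1.19696865e+00 -1.79423528e-01]
```

View pics/d6c.png

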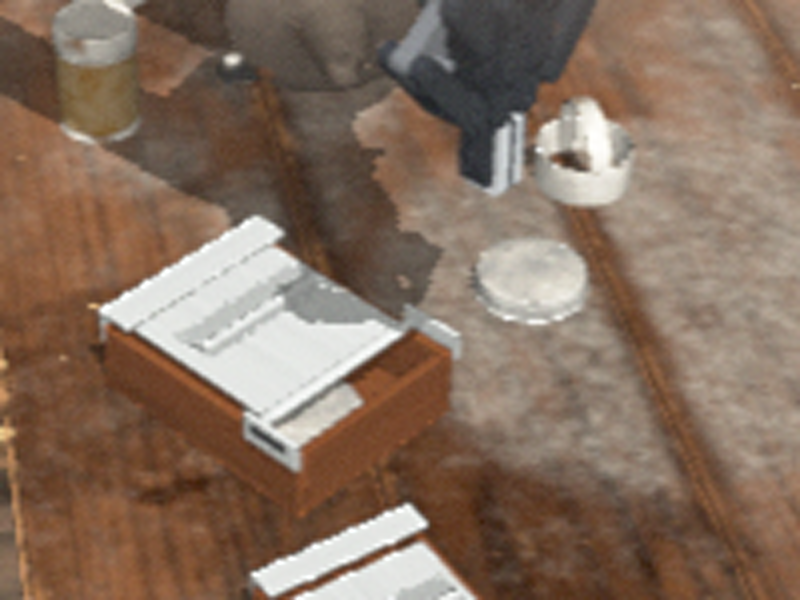

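The flap is flat and tucked beneath the lip, with its edge hidden at crop (135,325)-(285,240). The jar lid shows in the box at (320,410), and the robot is clear of everything.

```bash
python3 -c "
from plant import env
print(env.finish_job())"
```

```text
the job is handed in; nothing more can be done
None
```

I folded the flap flat, pushed it under the lip until it hit its stop, pulled the arm clear and handed the job in at about 13 s; no verdict came back.

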